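# Stamp the long blank plate in the bench press and tray it

### The arm

A 6-joint arm with a two-finger parallel gripper is mounted at the origin on a cart in front of the work surface, level with it; the furniture and walls round the work are solid. World frame = base frame: x ahead of the robot, y to its left, z up, the work surface at z = 0. Lengths are in m, angles in rad, forces in N, time in s.
With the tool pointing down it reaches from about 0.425 to 0.95 m from the base axis. Payload 3.5 kg.
Tool frame: the origin (TCP) lies on the centre line of the jaws, within the pads' length; the fingertips stand 19 mm ahead of it and the grasp point (between the pads) is the TCP; z points along the fingers, y is the line along which they close (so a half turn about z gives the same grasp; the last joint's range is limited). The gripper opens to 85 mm and grips with 20 to 120 N. Pads are 22 mm wide; open, the fingers measure 114 mm over their backs; the gripper's body (76 mm by 85 mm) begins 54 mm behind the grasp point. The pads swing forward as they close: fully open they stand 13 mm farther back than shut.
Start: joints at [1.12, 0.286, 1.577, -0, 1.279, -0.15], TCP at [0.2, 0.645, 0.25] pointing down, gripper open.
Joint ranges: [-2.77, 2.77], [-0.9, 2.22], [0.21, 2.48], [-1.53, 4.67], [0.24, 2.81], [-2.84, 2.84]. Speed limits (rad/s): [2.79, 2.79, 3.14, 3.14, 3.14, 3.14].

### API

Orientations are given as a unit quaternion [x, y, z, w].
In Python, from plant import ctrl, imaging gives the robot as it stands. The module is installed in compiled form; this text tells all that it offers.
- The arm moves only by the shell command python3 -m handwheel 'ROWS' [OPENING] [FORCE]. ROWS is JSON, one flat list of numbers, 6 for each row, row after row: the shift along the world's x, y, z in units of 150 mm (1.0 is 150 mm), then the turn, a rotation vector about the world's x, y, z in units of 90 degrees (1.0 is 90 degrees). In form: [tx, ty, tz, rx, ry, rz, tx, ty, tz, rx, ry, rz, ...]. A call has 1 to 5 rows; each row shifts and turns the commanded pose from where the row before left it; what a row does not reach is not made up. A row lasts 1/12 s, in which the tool goes at most 41.7 mm and 7.16 degrees, less where a joint would pass 70% of its speed; a pose out of reach is approached as far as the arm can. A call with a number of a shift or a turn outside -1 to 1 is refused whole. A call with a gripper value outside its range is refused whole. OPENING is the opening, from 0 (shut) to 1 (fully open), set as the call begins (- or left out, the last holds). The fingers move at their own pace and stop on an object; FORCE is the grip in N (left out, the last holds). Time passes only in rows, so rows that do not move let the fingers close. It gives the time, the measured TCP pose, the force, the opening and the grip force at its end, in the units of the state.
- ctrl.get_state(): the state, without advancing time (a new reading comes with each control period).
- imaging.read_camera(name): name is "scene" or "side" or "wrist"; returns (picture, depth): 384x512x3 uint8, blue, green, red; 384x512 float32, m along the optical axis (not along the pixel's ray), 0 where there is no reading.
- imaging.get_calibration(name): a dict with "fovy" (degrees; the focal length in pixels is half the picture's height over the tangent of half this angle, whatever the lens; pixels are square), "cx", "cy" (the principal point, pixels), "R" (3x3) and "t" (3): a world point X has camera coordinates R X + t. Camera axes: x right, y down, z forward; pixel columns grow to the right and rows downward; lengths in m; the calibration is good to about 2 mm. A picture is of the moment at which its call begins: read the wrist's pose just before it. get_calibration takes no time and is no camera call; for the wrist camera it gives the pose at the moment of the call.
- ctrl.sign_off(): hands the job in; it is judged then, once.
The state is a dict: "time": time; "qpos": joint angles; "dq": joint speeds; "joint_efforts": joint torques, N m; "eef_pos": TCP position; "tcp_rot": TCP orientation; "contact_force": force on the tool from outside, world axes, zero at the start; "wrist_torque": the same for the moment, N m; "opening": opening from 0.0 (shut) to 1.0 (fully open); "finger_force": force on a finger pad.
Only numpy, scipy, OpenCV 4.12 (cv2) and the standard library are available. Lean on these libraries where they do the work, as an engineer would, in place of code of your own. Each camera call takes 0.05 s, during which the arm holds its last target. There are 200 camera calls.

### The job

Stamp the long plain metal plate: slide it lengthwise into the slot of the small bench press until it is fully home against the back stop, let go, push the press's spring plunger all the way down to its stop and let it spring back up. Then draw the plate out again and lay it flat inside the black tray. Leave the short plate with two holes, the gear, the capacitor and the wire spool where they are.

Things in the scene. Friction and masses are not known exactly. Their poses are not given: they have to be found in the camera images.
- plate: long plain aluminium plate, 150 x 44 x 10 mm (own x, y, z), both ends alike, 0.18 kg, lying flat on the bench. Origin: centre of its underside; x along its length. Grip it across its 44 mm width.
- press: grey bench press, fixed. Origin: on the bench below it; own +x points into the slot, z up. Base plate x -150 to 65 mm, 100 wide, 10 high; body x -35 to 55 mm, 94 wide, flat roof 80 mm up. The level slot opens to -x at x = -35 mm: 47 wide, 14 high, floor 40 mm above the bench, 60 mm deep to a solid back stop at x = 25 mm
- slot_mouth (a point): middle of the slot floor at the mouth (press frame x -35, y 0, z 40 mm), axes as the press. In front of it a narrow tongue (24 mm wide, 100 mm long, top flush with the slot floor) carries the plate, which overhangs both its sides. Short flared guides at both sides of and above the mouth reach 15 mm out
- slot_home (a point): where the origin of the plate lies when it is fully home: on slot-floor level, on the slot's centre line, 15 mm in front of the mouth (press frame x -50, y 0, z 40 mm); axes as the press. A plate that is home sticks out 90 mm and stays there by itself
- plunger_top (a point): centre of the top of the plunger's round steel head (50 mm across, slightly domed), which stands on a rod on the press roof at press frame x = 10, y = 0 mm, 138 mm above the bench when up; it moves with the plunger
- plunger (a joint): travel of the spring plunger, m: 0 up, 0.018 at its lower stop (head on its sleeve). It goes straight down and springs back by itself; about 4 N starts it, 10.5 N holds it at the stop
- tray: black steel tray, loose, outside 103 x 203 x 42 mm (own x, y, z), inside about 96 x 196 mm, floor 2 mm, walls 40 mm high. Origin: centre of its underside; its length is along own y.
- short_plate: bystander: short aluminium plate 90 x 44 x 10 mm with two round holes; origin at the centre of its underside, x along its length
- gear: bystander: grey toothed gear, 67 mm across, 24 mm high; origin at the centre of its underside
- capacitor: bystander: standing grey can capacitor, 35 mm across, 73 mm high; origin at the centre of its underside
- spool: bystander: spool of copper wire, 64 mm across, 45 mm high; origin at the centre of its underside

How it is judged:
On the way, in this order (a step that is already met when the one before it is completed fails the run):
1. the long plate is fully home in the press slot (within 4 mm), the plunger up (x of plate in the frame of slot_home between -0.004 and 0.004 m and y of plate in the frame of slot_home between -0.004 and 0.004 m and z of plate in the frame of slot_home between -0.004 and 0.004 m and angle between the x axis of plate and the x axis of press, either way round below 0.08 rad and value of joint plunger below 0.003 m), for 0.2 s.
2. the plunger is pressed down to its stop (last 1.5 mm) with the plate home (x of plate in the frame of slot_home between -0.004 and 0.004 m and y of plate in the frame of slot_home between -0.004 and 0.004 m and z of plate in the frame of slot_home between -0.004 and 0.004 m and angle between the x axis of plate and the x axis of press, either way round below 0.08 rad and value of joint plunger above 0.0165 m), for 0.1 s.
3. the plunger has sprung back up with the plate still home (all of step 1), for 0.1 s.
At the end, for the whole second after the job is handed in: the long plate lies flat (within 0.1 rad) and still on the floor of the tray, inside its walls; the tray stands upright on the bench, at rest; the plunger is up (within 3 mm) (x of plate in the frame of tray between -0.035 and 0.035 m and y of plate in the frame of tray between -0.035 and 0.035 m and z of plate in the frame of tray between -0.002 and 0.016 m and angle between the z axis of plate and the z axis of tray, either way round below 0.1 rad and angle between tray's own z axis and vertical below 0.1 rad and height (world z) of tray below 0.01 m and linear speed of each of plate, tray below 0.02 m/s and value of joint plunger below 0.003 m); the robot touches nothing.
It fails at once if the short plate is moved more than 30 mm (distance of short_plate from where it was at the start of the episode above 0.03 m).
It fails at once if the gear is moved more than 30 mm (distance of gear from where it was at the start of the episode above 0.03 m).
It fails at once if the capacitor is moved more than 30 mm (distance of capacitor from where it was at the start of the episode above 0.03 m).
It fails at once if the spool is moved more than 30 mm (distance of spool from where it was at the start of the episode above 0.03 m).
It also fails if it takes over 72 s, if anything falls off the work surface, if the arm or the gripper's body presses on something with over 40 N, if the wrist force passes 120 N, or if a joint passes its speed limit or range.

## Working session

There is one attempt and no reset: what is moved stays moved. The work goes in short steps, Python scripts to look and compute and a shell command to move; the robot and the scene stay as the last step left them, time stands still between calls to the robot, and variables do not carry over. Pictures are saved under pics/ and viewed, at most 12 in all, crops included, and the job is handed in when it is done.

```bash
mkdir -p pics; cat > h.py <<'E'
import numpy as np, cv2
from plant import ctrl, imaging
def cam(n):
    c=imaging.get_calibration(n); im,d=imaging.read_camera(n); return im,d,c
def pts(d,c):
    h,w=d.shape; f=h/2/np.tan(np.radians(c["fovy"])/2)
    v,u=np.mgrid[:h,:w]; p=np.dstack([(u-c["cx"])/f*d,(v-c["cy"])/f*d,d])
    return (p-np.array(c["t"]))@np.array(c["R"])
def proj(X,c,h=384):
    f=h/2/np.tan(np.radians(c["fovy"])/2); q=np.array(c["R"])@np.array(X)+np.array(c["t"]); return q[0]/q[2]*f+c["cx"],q[1]/q[2]*f+c["cy"]
E
python3 - <<'E'
from h import *
s=ctrl.get_state(); print(s)
for n in ["scene","side","wrist"]:
    im,d,c=cam(n); np.savez(f"{n}0.npz",im=im,d=d,**{k:np.array(v) for k,v in c.items()}); print(n,c,(d>0).mean())
    cv2.imwrite(f"pics/{n}0.png",im)
E
```

```text
{'time': 0.0, 'qpos': array([ 1.11998509e+00,  2.87203310e-01,  1.57816512e+00, -1.82260149e-05,
        1.27857292e+00, -1.50000829e-01]), 'dq': array([ 0.00025749,  0.00136487, -0.00157397, -0.00176773, -0.00117232,
        0.00049032]), 'joint_efforts': array([ 9.75404146e-04, -4.06003010e+01, -2.92617452e+01, -1.35443138e-04,
        5.92875367e-03,  1.84201821e-05]), 'eef_pos': array([0.19970955, 0.64414965, 0.24892844]), 'tcp_rot': array([ 1.49836063e-01,  9.88710157e-01, -1.12433757e-03, -3.39166062e-04]), 'contact_force': array([-0.21606254, -0.03708015,  0.36419476]), 'wrist_torque': array([-0.01121401,  0.03238471, -0.05046882]), 'finger_force': 0.0, 'opening': 0.9995527251515959}
scene {'fovy': 51.79613607245657, 'cx': 261.2803976233465, 'cy': 189.48334258337854, 'R': array([[ 0.58793839, -0.80884292,  0.01007893],
       [-0.45417477, -0.34039363, -0.82332099],
       [ 0.66936816,  0.47948442, -0.56748653]]), 't': array([-0.32434983,  0.34110788,  1.22294845])} 0.9961446126302084
side {'fovy': 45.18221497240363, 'cx': 255.92134361751295, 'cy': 189.49275204669237, 'R': array([[ 0.93239447, -0.36140295,  0.00533461],
       [-0.19713608, -0.52085727, -0.83056912],
       [ 0.3029487 ,  0.77336641, -0.55689   ]]), 't': array([-0.54243195,  0.18558335,  1.79759031])} 0.9963175455729166
wrist {'fovy': 61.01297428635233, 'cx': 255.92799690236265, 'cy': 191.29289076395258, 'R': array([[ 0.29462475,  0.95560942, -0.00262414],
       [ 0.90830923, -0.27918621,  0.31149544],
       [ 0.29693535, -0.0941578 , -0.95024402]]), 't': array([-0.67317417, -0.04216167,  0.38169828])} 0.9961395263671875
```

View pics/scene0.png

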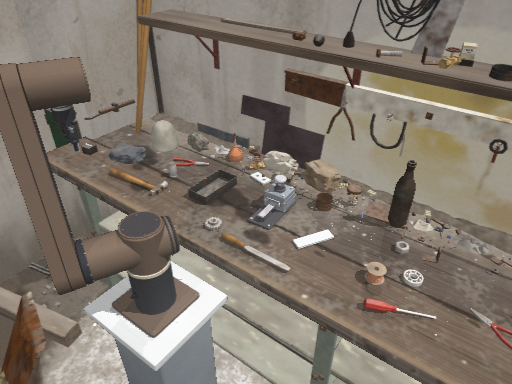

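View pics/side0.png

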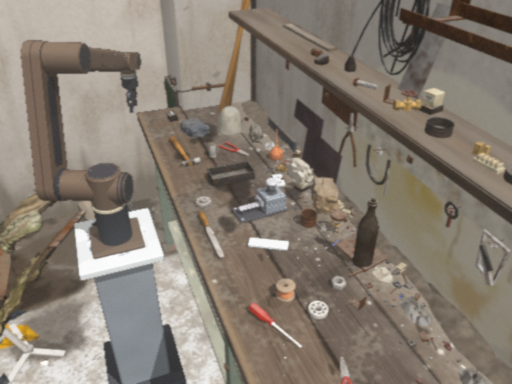

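The scene view shows the plate at about (314,239), the press at (275,200) with its plunger head at (280,180), and the tray at (213,187). The short plate is near (260,178) and the spool is at (375,272). The side view agrees: plate (268,244), press (268,200), tray (231,174).

```bash
python3 - <<'E'
from h import *
def load(n):
    z=np.load(n+"0.npz"); return z["im"],z["d"],{k:z[k] for k in("fovy","cx","cy","R","t")}
def ray(uv,c,z,h=384):
    f=h/2/np.tan(np.radians(c["fovy"])/2); r=np.c_[(uv[:,0]-c["cx"])/f,(uv[:,1]-c["cy"])/f,np.ones(len(uv))]@c["R"]; o=-c["R"].T@c["t"]
    return o+r*((z-o[2])/r[:,2])[:,None]
for n,box in(("scene",(285,225,345,255)),("side",(240,230,300,260))):
    im,d,c=load(n); P=pts(d,c)
    x0,y0,x1,y1=box; m=np.zeros(d.shape,np.uint8); m[y0:y1,x0:x1]=(im[y0:y1,x0:x1].min(2)>190)
    p=P[m>0]; print(n,m.sum(),"z",np.percentile(p[:,2],[5,50,95]).round(4))
    # top face only: points z>0.006
    uv=np.argwhere(m)[:,::-1].astype(float); X=ray(uv,c,.01)
    r=cv2.minAreaRect((X[:,:2]*1000).astype(np.float32)); print("plate",r, cv2.boxPoints(r).round(0).tolist())
    # general: tray/press points by height
    b={"scene":(180,165,300,230),"side":(200,155,300,225)}[n]
    q=P[b[1]:b[3],b[0]:b[2]].reshape(-1,3)
    for lab,lo,hi in(("38-44",.038,.046),("roof",.076,.084),("head",.125,.145)):
        k=q[(q[:,2]>lo)&(q[:,2]<hi)]; print(lab,len(k),np.percentile(k[:,:2],[2,50,98],axis=0).round(3).tolist() if len(k) else "")
    k=q[(q[:,2]>.125)&(q[:,2]<.145)]; print("headc",k.mean(0),"top",k[:,2].max())
    k=q[(q[:,2]>.076)&(q[:,2]<.083)]; print("roof rect",cv2.minAreaRect((k[:,:2]*1000).astype(np.float32)))
    H=(np.dstack([P[...,2]])[...,0])
    vis=cv2.resize(im[130:260,170:350],None,fx=4,fy=4,interpolation=cv2.INTER_CUBIC); cv2.imwrite(f"pics/{n}_crop.png",vis)
E
```

```text
scene 340 z [0.0036 0.0079 0.012 ]
plate ((529.6535034179688, -252.83792114257812), (50.18730545043945, 148.07809448242188), 60.008583068847656) [[453.0, -238.0], [581.0, -312.0], [606.0, -268.0], [478.0, -194.0]]
38-44 200 [[0.453, -0.077], [0.587, 0.038], [0.817, 0.31]]
roof 192 [[0.591, -0.076], [0.623, -0.032], [0.818, 0.063]]
head 83 [[0.611, -0.053], [0.629, -0.034], [0.655, -0.009]]
headc [ 0.63041123 -0.03236378  0.13272151] top 0.13933450553805682
roof rect ((704.4698486328125, -1.3111724853515625), (252.6605987548828, 108.98653411865234), 21.938392639160156)
side 345 z [0.0028 0.0091 0.0139]
plate ((532.4625854492188, -254.35052490234375), (51.35234451293945, 151.17440795898438), 60.09000015258789) [[454.0, -239.0], [585.0, -314.0], [611.0, -270.0], [480.0, -194.0]]
38-44 182 [[0.454, -0.078], [0.576, 0.072], [0.808, 0.311]]
roof 205 [[0.589, -0.079], [0.64, -0.037], [0.797, 0.147]]
head 78 [[0.611, -0.054], [0.633, -0.035], [0.656, -0.005]]
headc [ 0.63529673 -0.0324593   0.13394664] top 0.1404955241123545
roof rect ((718.2832641601562, 33.53495788574219), (330.44091796875, 113.22850036621094), 37.470951080322266)
```

View pics/scene_crop.png

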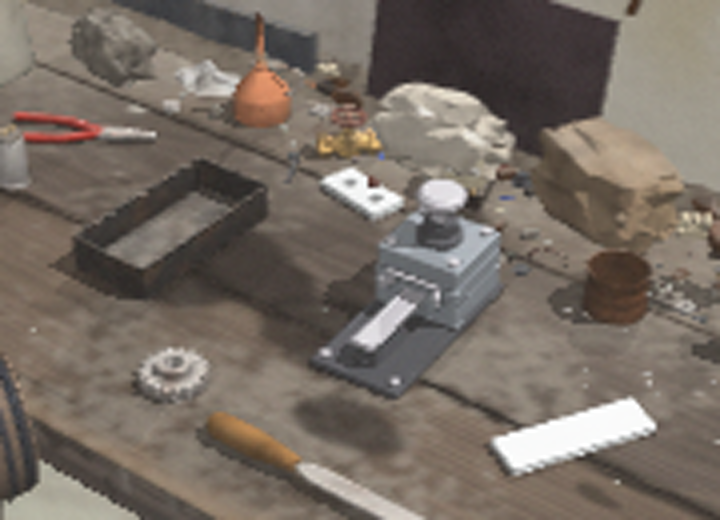

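```bash
python3 -m handwheel '[0.14,-0.22,0.1,0,0,0,0.14,-0.22,0.1,0,0,0,0.14,-0.22,0.1,0,0,0,0.14,-0.22,0.1,0,0,0,0.14,-0.22,0.1,0,0,0]'
python3 -m handwheel '[0.12,-0.24,0,0,0,-0.028,0.12,-0.24,0,0,0,-0.028,0.12,-0.24,0,0,0,-0.028,0.12,-0.24,0,0,0,-0.028,0.12,-0.24,0,0,0,-0.028]'
python3 -m handwheel '[0.08,-0.26,0,0,0,0,0.08,-0.26,0,0,0,0,0.08,-0.26,0,0,0,0,0.08,-0.26,0,0,0,0,0.08,-0.26,0,0,0,0]'
python3 -m handwheel '[0.05,-0.26,0,0,0,0,0.05,-0.26,0,0,0,0,0.05,-0.26,0,0,0,0,0.05,-0.26,0,0,0,0,0.05,-0.26,0,0,0,0]'
python3 -m handwheel '[0,0,0,0,0,0,0,0,0,0,0,0]'
python3 - <<'E'
from h import *
s=ctrl.get_state(); print(s["eef_pos"],s["tcp_rot"],s["qpos"])
im,d,c=cam("wrist"); np.savez("wrist1.npz",im=im,d=d,**{k:np.array(v) for k,v in c.items()}); print(-c["R"].T@c["t"],c["R"][2],[proj(x,c) for x in([.53,-.253,.01],[.633,-.033,.138])])
cv2.imwrite("pics/wrist1.png",cv2.resize(im,(768,576)))
E
```

```text
time: 0.57
eef_pos: [0.3047, 0.4789, 0.3251]
tcp_rot: [0.15, 0.989, -0.0, -0.0]
contact_force: [1.3, 0.4, 0.2]
opening: 1.003
finger_force: 0.0
time: 0.98
eef_pos: [0.3946, 0.2987, 0.3248]
tcp_rot: [0.258, 0.966, -0.0, 0.0]
contact_force: [1.7, -0.2, -0.1]
opening: 1.005
finger_force: 0.0
time: 1.4
eef_pos: [0.4543, 0.1037, 0.3248]
tcp_rot: [0.257, 0.966, 0.0, 0.0]
contact_force: [0.4, 0.2, 0.2]
opening: 1.001
finger_force: 0.0
time: 1.82
eef_pos: [0.4916, -0.0914, 0.3248]
tcp_rot: [0.258, 0.966, 0.0, 0.0]
contact_force: [1.2, 0.6, -0.1]
opening: 0.996
finger_force: 0.0
time: 1.98
eef_pos: [0.4917, -0.0912, 0.3243]
tcp_rot: [0.259, 0.966, 0.0, -0.001]
contact_force: [0.1, 1.0, -1.6]
opening: 1.0
finger_force: 0.0
[ 0.49172439 -0.09120375  0.32431368] [ 2.59428970e-01  9.65761896e-01  1.95083663e-04 -7.29123210e-04] [-3.86640061e-01 -1.57073112e-01  1.90871188e+00  2.09865465e-04
  1.39144924e+00 -1.43261206e+00]
[ 0.42250649 -0.05187956  0.44940152] [ 0.26874782 -0.15540216 -0.9505918 ] [(np.float64(173.8477575331355), np.float64(223.755357305109)), (np.float64(369.2827520136493), np.float64(254.40119052083466))]
```

View pics/wrist1.png

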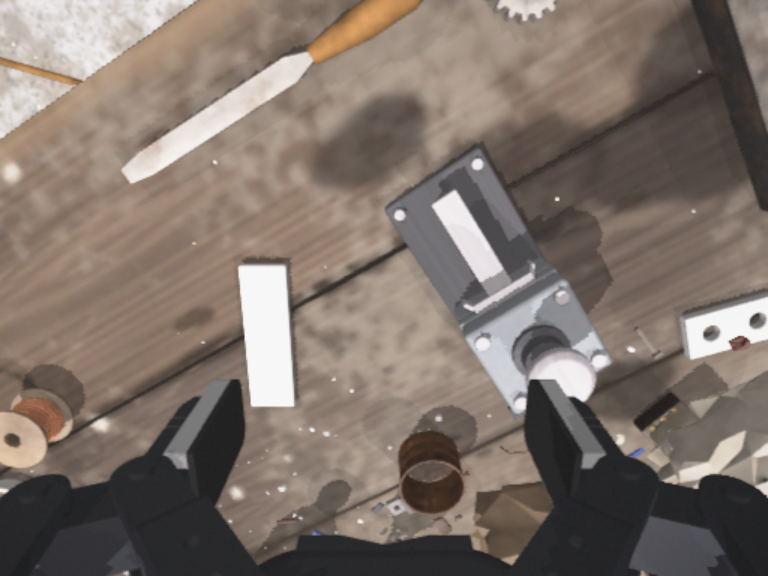

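Wrist view (768-wide copy): the plate is at (267,335), the tongue runs (450,195)→(495,290), and the press base corners are near (390,210) and (475,150). The roof screws are at (483,343), (562,297), (520,403) and (600,360), with the plunger head at (562,375).

```bash
cat >> h.py <<'E'
def ray(uv,c,z,h=384):
    uv=np.atleast_2d(np.array(uv,float)); R=np.array(c["R"]); f=h/2/np.tan(np.radians(c["fovy"])/2); r=np.c_[(uv[:,0]-c["cx"])/f,(uv[:,1]-c["cy"])/f,np.ones(len(uv))]@R; o=-R.T@np.array(c["t"])
    return o+r*((z-o[2])/r[:,2])[:,None]
def rect(im,c,z,box,lo):
    x0,y0,x1,y1=box; m=np.zeros(im.shape[:2],np.uint8); m[y0:y1,x0:x1]=(im[y0:y1,x0:x1].min(2)>lo)
    n,l,st,_=cv2.connectedComponentsWithStats(m); k=1+np.argmax(st[1:,4]); 
    co=cv2.findContours((l==k).astype(np.uint8),0,1)[0]; cc=max(co,key=len)[:,0,:].astype(float)
    X=ray(cc,c,z)[:,:2]*1000; return cv2.minAreaRect(X.astype(np.float32)),cv2.boxPoints(cv2.minAreaRect(X.astype(np.float32))).round(1).tolist(),(l==k)
E
python3 - <<'E'
from h import *
z=np.load("wrist1.npz"); im=z["im"];d=z["d"];c={k:z[k] for k in("fovy","cx","cy","R","t")}
P=pts(d,c)
r,b,m=rect(im,c,.01,(140,160,210,285),200); print("plate",r,b,"z",np.median(P[m][:,2]))
for lo in(150,180): 
    r,b,m=rect(im,c,.04,(280,120,345,196),lo); print("tongue",r,b,"z",np.median(P[m][:,2]),m.sum())
s=np.array([(483,343),(562,297),(600,360),(520,403)])/1.5; X=ray(s,c,.081)*1000; print("roofscrews",X.round(1).tolist(),X.mean(0))
s=np.array([(400,215),(477,165)])/1.5; print("basescrews",(ray(s,c,.011)*1000).round(1).tolist())
s=np.array([(388,209),(478,146)])/1.5; print("basecorners",(ray(s,c,.01)*1000).round(1).tolist())
for zlo,zhi,l in((.078,.084,"roof"),(.128,.142,"head"),(.037,.044,"tong")):
    box=np.zeros(d.shape,bool); box[100:280,255:408]=1
    q=P[box&(P[...,2]>zlo)&(P[...,2]<zhi)]; print(l,len(q),cv2.minAreaRect((q[:,:2]*1000).astype(np.float32)),np.median(q,0))
E
```

```text
plate ((535.5488891601562, -249.72377014160156), (44.48405456542969, 148.57046508789062), 60.007728576660156) [[460.1000061035156, -231.89999389648438], [588.7999877929688, -306.1000061035156], [611.0, -267.6000061035156], [482.29998779296875, -193.3000030517578]] z 0.011564618515846947
tongue ((535.50927734375, -34.5534782409668), (83.17807006835938, 24.277576446533203), 3.563822031021118) [[493.20001220703125, -25.0], [494.79998779296875, -49.29999923706055], [577.7999877929688, -44.099998474121094], [576.2999877929688, -19.899999618530273]] z 0.04133907041033705 1202
tongue ((535.696044921875, -34.70619201660156), (82.8165054321289, 23.571027755737305), 3.4946274757385254) [[493.6000061035156, -25.5], [495.1000061035156, -49.0], [577.7000122070312, -43.900001525878906], [576.2999877929688, -20.399999618530273]] z 0.041375228464465216 1165
roofscrews [[609.5, -65.7, 81.0], [605.0, 6.8, 81.0], [672.1, 11.9, 81.0], [676.0, -63.2, 81.0]] [640.6385152  -27.52073445  81.        ]
basescrews [[494.7, -77.0, 11.0], [490.1, 2.7, 11.0]]
basecorners [[484.7, -83.7, 10.0], [476.4, 10.8, 10.0]]
roof 2810 ((637.7489624023438, -28.616310119628906), (89.86923217773438, 93.61006927490234), 3.3086469173431396) [ 0.61947385 -0.02812009  0.08129825]
head 1037 ((632.152587890625, -24.162229537963867), (48.512733459472656, 36.08039474487305), 48.65582275390625) [ 0.62731282 -0.0224558   0.13813674]
tong 1444 ((544.1868896484375, -34.769569396972656), (101.38326263427734, 92.95966339111328), 3.577162504196167) [ 0.54171232 -0.03466612  0.04135631]
```

```bash
python3 -m handwheel '[0.037,-0.243,-0.1,0,0,0,0.037,-0.243,-0.1,0,0,0,0.037,-0.243,-0.1,0,0,0,0.037,-0.243,-0.1,0,0,0,0,0,-0.27,0,0,0]' >/dev/null
python3 -m handwheel '[0,0,-0.23,0,0,0,0,0,-0.23,0,0,0,0,0,-0.23,0,0,0,0,0,0,0,0,0,0,0,0,0,0,0]'
python3 - <<'E'
from h import *
im,d,c=cam("wrist"); np.savez("wrist2.npz",im=im,d=d,**{k:np.array(v) for k,v in c.items()}); print([proj(x,c) for x in([.5355,-.2497,.01],[.514,-.237,.01])])
cv2.imwrite("pics/wrist2.png",im)
try:
    r,b,m=rect(im,c,.01,(100,100,420,384),200); print("plate",r,b,"z",np.median(pts(d,c)[m][:,2]))
except Exception as e: print(e)
E
```

```text
time: 2.87
eef_pos: [0.5132, -0.2329, 0.1192]
tcp_rot: [0.256, 0.967, 0.001, -0.002]
contact_force: [-0.7, 0.4, 0.8]
opening: 1.002
finger_force: 0.0
[(np.float64(252.01469313132725), np.float64(229.12938943944624)), (np.float64(252.43925256241235), np.float64(199.12639273398008))]
plate ((535.8082275390625, -249.72650146484375), (42.701995849609375, 149.0277557373047), 59.954185485839844) [[460.6000061035156, -230.89999389648438], [589.5999755859375, -305.5], [611.0, -268.6000061035156], [482.0, -193.89999389648438]] z 0.011478525979133744
```

View pics/wrist2.png

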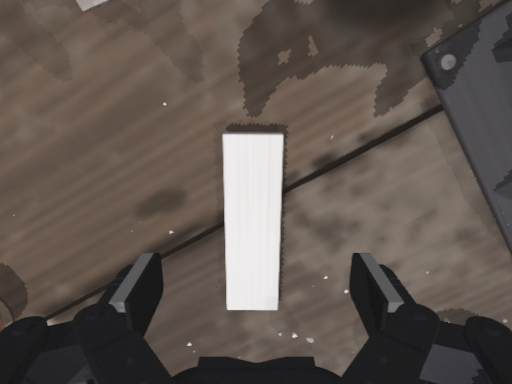

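The plate spans (222–285, 132–310) between the open jaws, and both measurements agree. Descending to grip.

```bash
python3 -m handwheel '[0,-0.01,-0.2,0,0,0,0,0,-0.2,0,0,0,0,0,-0.17,0,0,0,0,0,-0.1,0,0,0,0,0,0,0,0,0]'
python3 -m handwheel '[0,0,0,0,0,0,0,0,0,0,0,0,0,0,0,0,0,0,0,0,0,0,0,0,0,0,0,0,0,0]' 0 60
python3 -m handwheel '[0,0,0,0,0,0,0,0,0,0,0,0,0,0,0,0,0,0,0,0,0,0,0,0,0,0,0,0,0,0]'
```

```text
time: 3.33
eef_pos: [0.5141, -0.2361, 0.0202]
tcp_rot: [0.257, 0.966, 0.0, -0.001]
contact_force: [-1.3, -0.6, 0.4]
opening: 0.998
finger_force: 0.0
time: 3.75
eef_pos: [0.516, -0.2378, 0.0236]
tcp_rot: [0.257, 0.966, -0.001, 0.002]
contact_force: [-0.2, 0.9, 6.4]
opening: 0.485
finger_force: 59.7
time: 4.17
eef_pos: [0.516, -0.2378, 0.0236]
tcp_rot: [0.257, 0.966, -0.001, 0.002]
contact_force: [-0.7, 0.7, 6.7]
opening: 0.487
finger_force: 59.7
```

```bash
python3 -m handwheel '[0,0,0.222,0,0,0,0,0,0.222,0,0,0,0,0,0.222,0,0,0,-0.05,0.2,0,0,0,0.0745,-0.05,0.2,0,0,0,0.0745]'
python3 -m handwheel '[-0.06,0.231,0,0,0,0.0745,-0.06,0.231,0,0,0,0.0745,-0.06,0.231,0,0,0,0.0745,-0.06,0.231,0,0,0,0,0,0,0,0,0,0]'
python3 -m handwheel '[0,0,0,0,0,0,0,0,0,0,0,0]'
python3 - <<'E'
from h import *
s=ctrl.get_state(); q=s["tcp_rot"]; p=s["eef_pos"]; print(p, "yaw y-axis",np.degrees(np.arctan2(q[1]**2-q[0]**2,2*q[0]*q[1])))
im,d,c=cam("wrist"); np.savez("wrist3.npz",im=im,d=d,**{k:np.array(v) for k,v in c.items()}); cv2.imwrite("pics/wrist3.png",im)
r,b,m=rect(im,c,p[2]-.0136,(150,60,360,384),200); print("plate",r,b,"z",np.median(pts(d,c)[m][:,2]))
E
```

```text
time: 4.58
eef_pos: [0.5013, -0.1784, 0.1248]
tcp_rot: [0.141, 0.99, -0.002, 0.004]
contact_force: [-0.3, 0.5, -2.9]
opening: 0.481
finger_force: 61.6
time: 5.0
eef_pos: [0.46, -0.033, 0.1197]
tcp_rot: [-0.034, 0.999, 0.002, -0.002]
contact_force: [-1.3, -0.4, -3.1]
opening: 0.48
finger_force: 61.7
time: 5.17
eef_pos: [0.4634, -0.0382, 0.121]
tcp_rot: [-0.033, 0.999, -0.0, 0.001]
contact_force: [-0.0, -0.2, -2.7]
opening: 0.486
finger_force: 61.7
[ 0.46342719 -0.03817038  0.12100933] yaw y-axis 93.73619584441485
plate ((493.48187255859375, -37.090789794921875), (63.33977127075195, 42.60918426513672), 3.8864614963531494) [[460.3999938964844, -18.0], [463.29998779296875, -60.5], [526.5, -56.20000076293945], [523.5999755859375, -13.699999809265137]] z 0.10830446716132448
```

View pics/wrist3.png

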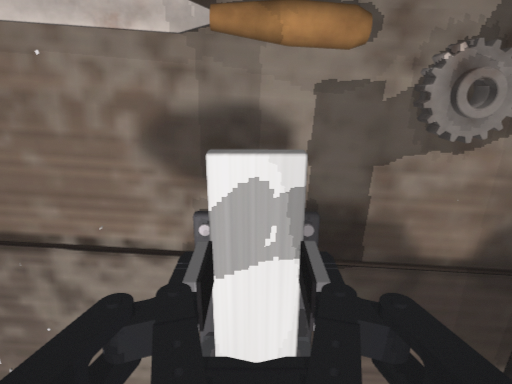

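The held plate shows at (207–306, 150–360), its rear edge at row 150 and part of it shaded. I'll measure the rear edge and the long edges.

```bash
python3 - <<'E'
from h import *
z=np.load("wrist3.npz"); im=z["im"];d=z["d"];c={k:z[k] for k in("fovy","cx","cy","R","t")}
g=im.min(2); x=np.arange(512)
zt=.108
L=[];R=[]
for v in range(165,240,5):
    w=np.where(g[v,190:325]>115)[0]+190; L.append((w[0]-.5,v));R.append((w[-1]+.5,v))
T=[]
for u in range(220,295,5):
    w=np.where(g[135:200,u]>115)[0]+135; T.append((u,w[0]))
for n,a in(("L",L),("R",R),("T",T)):
    X=ray(a,c,zt)*1000; f=cv2.fitLine(X[:,:2].astype(np.float32),cv2.DIST_HUBER,0,.01,.01).ravel(); print(n,a[0],a[-1],f.round(3),"ang",np.degrees(np.arctan2(f[1],f[0])))
E
```

```text
L (np.float64(205.5), 165) (np.float64(201.5), 235) [ 1.00000e+00  1.90000e-02  4.32083e+02 -6.31160e+01] ang 1.0629127
R (np.float64(307.5), 165) (np.float64(309.5), 235) [ 9.99000e-01  4.50000e-02  4.27836e+02 -1.92400e+01] ang 2.6003916
T (220, np.int64(152)) (290, np.int64(153)) [ 6.70000e-02 -9.98000e-01  4.11002e+02 -4.37670e+01] ang -86.151146
```

```bash
python3 -m handwheel '[0,0,-0.15,0,0,0,0,0,-0.15,0,0,0,0,0,-0.073,0,0,0,0,0,0,0,0,0,0,0,0,0,0,0]'
python3 -m handwheel '[0.08,0.005,0,0,0,0,0.08,0.005,0,0,0,0,0.06,0.004,0,0,0,0,0.06,0.003,0,0,0,0,0,0,0,0,0,0]'
```

```text
time: 5.63
eef_pos: [0.4635, -0.039, 0.0646]
tcp_rot: [-0.031, 1.0, 0.0, -0.0]
contact_force: [-0.4, -0.5, -1.3]
opening: 0.484
finger_force: 61.8
time: 6.05
eef_pos: [0.5074, -0.036, 0.0655]
tcp_rot: [-0.032, 0.999, -0.0, 0.002]
contact_force: [0.2, 0.1, -1.9]
opening: 0.487
finger_force: 61.8
```

```bash
python3 -m handwheel '[0.08,0.005,0,0,0,0,0.08,0.005,0,0,0,0,0.07,0.004,0,0,0,0,0.04,0.003,0,0,0,0,0,0,0,0,0,0]'
python3 -m handwheel '[0.03,0.002,0,0,0,0,0.02,0.001,0,0,0,0,0.01,0.001,0,0,0,0,0,0,0,0,0,0]'
```

```text
time: 6.47
eef_pos: [0.5466, -0.0331, 0.0647]
tcp_rot: [-0.032, 0.999, -0.0, 0.001]
contact_force: [0.2, -0.0, -1.7]
opening: 0.484
finger_force: 61.8
time: 6.8
eef_pos: [0.5547, -0.0324, 0.0644]
tcp_rot: [-0.032, 0.999, -0.0, 0.0]
contact_force: [0.4, -0.0, -2.1]
opening: 0.484
finger_force: 61.8
```

No stop contact yet, so I'll creep on.

```bash
python3 -m handwheel '[0.01,0.001,0,0,0,0,0.01,0,0,0,0,0,0,0,0,0,0,0,0,0,0,0,0,0]'
python3 -m handwheel '[0.01,0.001,0,0,0,0,0.01,0,0,0,0,0,0,0,0,0,0,0,0,0,0,0,0,0]'
```

```text
time: 7.13
eef_pos: [0.5563, -0.0321, 0.0637]
tcp_rot: [-0.032, 0.999, 0.0, -0.002]
contact_force: [-3.6, 0.4, -1.3]
opening: 0.485
finger_force: 61.9
time: 7.47
eef_pos: [0.5566, -0.0321, 0.0636]
tcp_rot: [-0.033, 0.999, 0.0, -0.006]
contact_force: [-13.1, -2.0, 5.7]
opening: 0.482
finger_force: 62.8
```

```bash
python3 -m handwheel '[-0.015,0,0,0,0,0,0,0,0,0,0,0,0,0,0,0,0,0,0,0,0,0,0,0,0,0,0,0,0,0]' 1
python3 -m handwheel '[0,0,0.22,0,0,0,0,0,0.22,0,0,0,0,0,0.22,0,0,0,0,0,0.22,0,0,0,0,0,0.1,0,0,0]'
python3 - <<'E'
from h import *
im,d,c=cam("wrist"); P=pts(d,c); np.savez("wrist4.npz",im=im,d=d,**{k:np.array(v) for k,v in c.items()}); cv2.imwrite("pics/wrist4.png",im)
print([proj(x,c) for x in([.503,-.037,.05],[.5778,-.0323,.05],[.6377,-.0286,.138])])
im,d,c=cam("scene"); P=pts(d,c); m=np.zeros(d.shape,bool); m[165:225,240:305]=1; q=P[m&(P[...,2]>.128)&(P[...,2]<.145)]; print("head scene",len(q),q.mean(0))
cv2.imwrite("pics/scene4.png",cv2.resize(im[150:240,220:340],None,fx=5,fy=5,interpolation=2))
E
```

```text
time: 7.88
eef_pos: [0.5593, -0.0322, 0.0651]
tcp_rot: [-0.032, 0.999, -0.0, 0.001]
contact_force: [-0.3, 0.1, -0.3]
opening: 1.001
finger_force: 0.0
time: 8.3
eef_pos: [0.5608, -0.0325, 0.2172]
tcp_rot: [-0.032, 0.999, -0.001, 0.004]
contact_force: [0.3, -0.5, 0.7]
opening: 0.999
finger_force: 0.0
[(np.float64(256.48018915850406), np.float64(109.48636473399387)), (np.float64(256.1511333353319), np.float64(191.09945278184614)), (np.float64(255.47087254505124), np.float64(304.86831672105234))]
head scene 73 [ 0.63139807 -0.03182253  0.13371027]
```

View pics/wrist4.png

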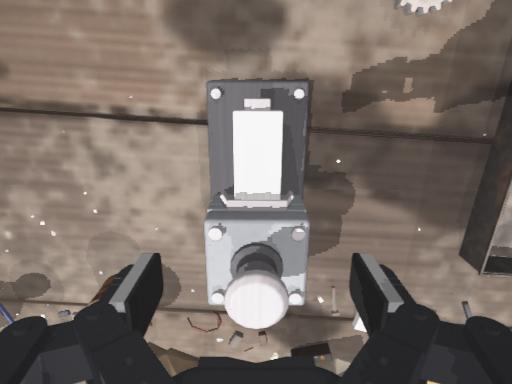

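The plate sits in the slot with its rear edge at row 110, where predicted (109.5), and the plunger head is at (256,302). Now pressing with the jaws closed.

```bash
python3 -m handwheel '[0.175,0.009,0,0,0,0,0.175,0.009,0,0,0,0,0.173,0.009,0,0,0,0,0,0,0,0,0,0,0,0,0,0,0,0]' 0 40
python3 -m handwheel '[0,0,-0.17,0,0,0,0,0,-0.17,0,0,0,0,0,0,0,0,0,0,0,0,0,0,0]'
```

```text
time: 8.82
eef_pos: [0.6366, -0.0279, 0.2087]
tcp_rot: [-0.032, 0.999, 0.0, -0.002]
contact_force: [0.0, -0.0, -0.0]
opening: 0.297
finger_force: 0.0
time: 9.15
eef_pos: [0.6348, -0.0278, 0.1587]
tcp_rot: [-0.032, 0.999, 0.001, -0.002]
contact_force: [-0.6, -0.7, 0.3]
opening: 0.002
finger_force: 0.0
```

```bash
python3 -m handwheel '[0,0,-0.05,0,0,0,0,0,-0.05,0,0,0,0,0,-0.05,0,0,0,0,0,0,0,0,0,0,0,0,0,0,0]'
python3 -m handwheel '[0,0,-0.03,0,0,0,0,0,-0.02,0,0,0,0,0,0,0,0,0,0,0,0,0,0,0]'
```

```text
time: 9.57
eef_pos: [0.6376, -0.0283, 0.1408]
tcp_rot: [-0.032, 0.999, -0.0, 0.001]
contact_force: [-3.8, 0.7, 9.4]
opening: 0.001
finger_force: 4.3
time: 9.9
eef_pos: [0.638, -0.0283, 0.1387]
tcp_rot: [-0.033, 0.999, -0.001, 0.001]
contact_force: [-12.1, 1.5, 25.9]
opening: 0.002
finger_force: 12.7
```

```bash
python3 -m handwheel '[0,0,0,0,0,0,0,0,0.05,0,0,0,0,0,0.1,0,0,0,0,0,0.2,0,0,0,0,0,0.2,0,0,0]'
python3 -m handwheel '[-0.18,-0.01,0.07,0,0,0,-0.18,-0.01,0.07,0,0,0,-0.16,-0.01,0.07,0,0,0,0,0,0,0,0,0,0,0,0,0,0,0]' 1
python3 - <<'E'
from h import *
print(ctrl.get_state()["eef_pos"])
im,d,c=cam("wrist"); P=pts(d,c); np.savez("wrist5.npz",im=im,d=d,**{k:np.array(v) for k,v in c.items()})
r,b,m=rect(im,c,.05,(225,100,290,200),200); print("plate",r,b)
m=np.zeros(d.shape,bool); m[200:340,200:310]=1; q=P[m]; h=q[(q[:,2]>.1)]; print("head",np.percentile(h[:,2],[50,95]))
z=np.load("wrist4.npz"); c={k:z[k] for k in("fovy","cx","cy","R","t")}; r,b,m=rect(z["im"],c,.05,(225,108,290,200),200); print("plate before",r,b)
im,d,c=cam("scene"); np.savez("scene5.npz",im=im,d=d,**{k:np.array(v) for k,v in c.items()}); 
cv2.imwrite("pics/scene5.png",cv2.resize(im[150:240,170:320],None,fx=5,fy=5,interpolation=2))
P=pts(d,c)
for n,lo,hi in(("rim",.034,.046),):
    m=np.zeros(d.shape,bool); m[165:215,185:243]=1; q=P[m&(P[...,2]>lo)&(P[...,2]<hi)]; q=q[q[:,1]>.03]; r=cv2.minAreaRect((q[:,:2]*1000).astype(np.float32)); print("tray",len(q),r)
E
```

```text
time: 10.32
eef_pos: [0.6361, -0.028, 0.2134]
tcp_rot: [-0.032, 0.999, 0.0, -0.001]
contact_force: [1.3, -0.3, 0.0]
opening: -0.002
finger_force: 0.0
time: 10.73
eef_pos: [0.5587, -0.0327, 0.246]
tcp_rot: [-0.032, 0.999, -0.0, 0.002]
contact_force: [0.8, 0.1, -0.9]
opening: 0.707
finger_force: 0.0
[ 0.55867197 -0.03269439  0.24597949]
plate ((542.0841064453125, -33.86554718017578), (75.76966094970703, 43.733768463134766), 3.2583799362182617) [[503.0, -14.199999809265137], [505.5, -57.900001525878906], [581.2000122070312, -53.5], [578.7000122070312, -9.899999618530273]]
head [0.13820739 0.1398457 ]
plate before ((543.454345703125, -33.77851104736328), (78.7780532836914, 43.68887710571289), 3.5585267543792725) [[502.79998779296875, -14.399999618530273], [505.5, -58.0], [584.0999755859375, -53.099998474121094], [581.4000244140625, -9.5]]
tray 132 ((555.05322265625, 260.1249084472656), (207.98133850097656, 110.12227630615234), 0.8589133620262146)
```

View pics/scene5.png

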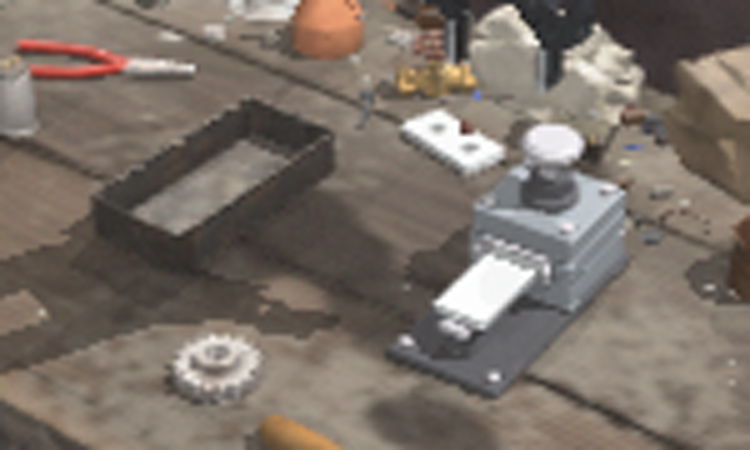

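Plunger head at (553,145) is up again (z 0.138) and the plate's rear edge hasn't moved, so it is still home; the tray is at (215,180). Now regripping and drawing the plate out.

```bash
python3 -m handwheel '[0,0,-0.25,0,0,0,0,0,-0.25,0,0,0,0,0,-0.25,0,0,0,0,0,-0.2,0,0,0,0,0,-0.1,0,0,0]'
python3 -m handwheel '[0,0,-0.1,0,0,0,0,0,-0.05,0,0,0,0,0,0,0,0,0,0,0,0,0,0,0]'
```

```text
time: 11.25
eef_pos: [0.5562, -0.0318, 0.081]
tcp_rot: [-0.032, 0.999, 0.001, -0.004]
contact_force: [0.3, 0.1, -0.7]
opening: 1.0
finger_force: 0.0
time: 11.58
eef_pos: [0.5591, -0.0326, 0.064]
tcp_rot: [-0.032, 0.999, 0.0, -0.0]
contact_force: [-0.2, -0.1, -0.2]
opening: 1.002
finger_force: 0.0
```

```bash
python3 -m handwheel '[0,0,0.01,0,0,0,0,0,0,0,0,0,0,0,0,0,0,0,0,0,0,0,0,0,0,0,0,0,0,0]' 0 60
python3 -m handwheel '[0,0,0,0,0,0,-0.04,-0.002,0,0,0,0,-0.08,-0.005,0,0,0,0,-0.1,-0.006,0,0,0,0,-0.1,-0.006,0,0,0,0]'
python3 -m handwheel '[-0.1,-0.006,0,0,0,0,-0.1,-0.006,0,0,0,0,-0.08,-0.005,0,0,0,0,0,0,0,0,0,0,0,0,0,0,0,0]'
```

```text
time: 12.0
eef_pos: [0.5608, -0.0327, 0.0689]
tcp_rot: [-0.032, 0.999, -0.0, 0.002]
contact_force: [0.1, 2.4, 10.7]
opening: 0.302
finger_force: 5.2
time: 12.42
eef_pos: [0.5142, -0.0363, 0.0691]
tcp_rot: [-0.032, 0.999, -0.001, 0.005]
contact_force: [4.9, -0.4, 5.5]
opening: 0.001
finger_force: 2.9
time: 12.83
eef_pos: [0.4688, -0.038, 0.0662]
tcp_rot: [-0.032, 0.999, -0.0, 0.001]
contact_force: [-0.1, 0.2, 0.2]
opening: -0.001
finger_force: 0.0
```

The jaws slipped off the top of the plate (opening 0). Raising to look.

```bash
python3 -m handwheel '[0.1,0.006,0.2,0,0,0,0.1,0.006,0.25,0,0,0,0.1,0.006,0.25,0,0,0,0.1,0.006,0.25,0,0,0,0.1,0.006,0.25,0,0,0]' 1
python3 -m handwheel '[0,0,0,0,0,0,0,0,0,0,0,0,0,0,0,0,0,0]'
python3 - <<'E'
from h import *
print(ctrl.get_state()["eef_pos"])
im,d,c=cam("wrist"); P=pts(d,c); cv2.imwrite("pics/wrist6.png",im)
r,b,m=rect(im,c,.05,(215,60,300,215),200); print("plate",r,b,"z",np.percentile(P[m][:,2],[5,50,95]))
m=np.zeros(d.shape,bool); m[200:340,200:310]=1; q=P[m]; h=q[(q[:,2]>.1)]; print("head",np.percentile(h[:,2],[50,95]))
E
```

```text
time: 13.25
eef_pos: [0.5451, -0.0333, 0.2483]
tcp_rot: [-0.032, 0.999, -0.0, 0.001]
contact_force: [0.8, 0.9, -0.4]
opening: 0.715
finger_force: 0.0
time: 13.5
eef_pos: [0.5441, -0.0334, 0.2457]
tcp_rot: [-0.032, 0.999, 0.0, 0.0]
contact_force: [-1.1, 0.2, 0.0]
opening: 1.0
finger_force: 0.0
[ 0.54411092 -0.03336635  0.24567984]
plate ((541.990966796875, -33.86228561401367), (75.66407012939453, 43.7573127746582), 3.5502843856811523) [[502.8999938964844, -14.399999618530273], [505.6000061035156, -58.0], [581.0999755859375, -53.400001525878906], [578.4000244140625, -9.699999809265137]] z [0.05025388 0.05145663 0.05261514]
head [0.13810366 0.13985017]
```

View pics/wrist6.png

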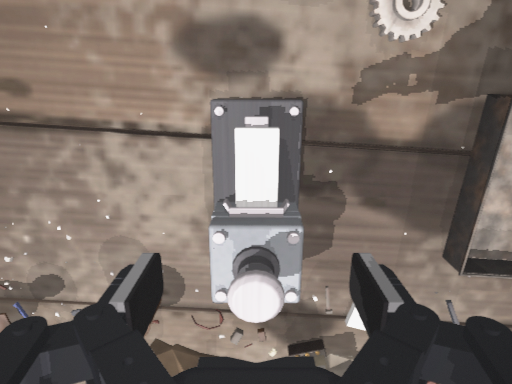

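The plate is still home and undisturbed at (257,165). I'll regrip about 6 mm lower.

```bash
python3 -m handwheel '[0.09,0.005,-0.2,0,0,0,0,0,-0.25,0,0,0,0,0,-0.25,0,0,0,0,0,-0.25,0,0,0,0,0,-0.2,0,0,0]'
python3 -m handwheel '[0,0,-0.095,0,0,0,0,0,0,0,0,0,0,0,0,0,0,0]'
python3 -m handwheel '[0,0,0,0,0,0,0,0,0,0,0,0,0,0,0,0,0,0,0,0,0,0,0,0,0,0,0,0,0,0]' 0 60
python3 -m handwheel '[0,0,0,0,0,0,0,0,0,0,0,0]'
```

```text
time: 13.97
eef_pos: [0.5541, -0.032, 0.0683]
tcp_rot: [-0.032, 0.999, 0.001, -0.003]
contact_force: [-0.9, -0.1, 0.4]
opening: 1.002
finger_force: 0.0
time: 14.22
eef_pos: [0.5554, -0.0323, 0.0568]
tcp_rot: [-0.032, 0.999, 0.001, -0.002]
contact_force: [0.5, -0.2, 0.2]
opening: 0.999
finger_force: 0.0
time: 14.63
eef_pos: [0.5583, -0.0329, 0.0612]
tcp_rot: [-0.032, 0.999, -0.0, 0.001]
contact_force: [-2.7, 1.3, 5.1]
opening: 0.493
finger_force: 61.3
time: 14.8
eef_pos: [0.5583, -0.0329, 0.0612]
tcp_rot: [-0.032, 0.999, -0.0, 0.001]
contact_force: [-1.7, 0.7, 6.4]
opening: 0.49
finger_force: 61.3
```

```bash
python3 -m handwheel '[-0.02,-0.001,0.02,0,0,0,-0.08,-0.005,0,0,0,0,-0.1,-0.006,0,0,0,0,-0.1,-0.006,0,0,0,0,-0.1,-0.006,0,0,0,0]'
python3 -m handwheel '[-0.1,-0.006,0,0,0,0,-0.08,-0.005,0,0,0,0,-0.04,-0.002,0,0,0,0,0,0,0,0,0,0]'
```

```text
time: 15.22
eef_pos: [0.496, -0.0362, 0.0617]
tcp_rot: [-0.032, 0.999, 0.0, -0.0]
contact_force: [-0.1, -0.7, -1.8]
opening: 0.49
finger_force: 61.1
time: 15.55
eef_pos: [0.4627, -0.038, 0.0617]
tcp_rot: [-0.032, 0.999, 0.0, -0.001]
contact_force: [0.5, 0.2, -2.2]
opening: 0.489
finger_force: 61.2
```

```bash
python3 -m handwheel '[0,0,0.23,0,0,0,0,0,0.23,0,0,0,0,0,0.23,0,0,0,0,0,0.23,0,0,0,0,0.2,0,0,0,-0.029]'
python3 -m handwheel '[0.1,0.24,0,0,0,0,0.1,0.24,0,0,0,0,0.1,0.24,0,0,0,0,0,0.24,0,0,0,0,0,0,0,0,0,0]'
python3 -m handwheel '[0,0,0,0,0,0]'
python3 - <<'E'
from h import *
print(ctrl.get_state()["eef_pos"])
im,d,c=cam("wrist"); P=pts(d,c); np.savez("wrist7.npz",im=im,d=d,**{k:np.array(v) for k,v in c.items()}); cv2.imwrite("pics/wrist7.png",im)
for n in("wrist","side"):
    if n!="wrist": im,d,c=cam(n); P=pts(d,c)
    m=(P[...,2]>.037)&(P[...,2]<.047)&(P[...,0]>.42)&(P[...,0]<.69)&(P[...,1]>.17)&(P[...,1]<.35); q=P[m]
    print(n,len(q),cv2.minAreaRect((q[:,:2]*1000).astype(np.float32)),np.percentile(q,[1,99],axis=0).round(4).tolist())
E
```

```text
time: 15.97
eef_pos: [0.4699, -0.0121, 0.2091]
tcp_rot: [-0.007, 1.0, -0.003, 0.008]
contact_force: [2.2, -0.2, -1.4]
opening: 0.488
finger_force: 62.3
time: 16.38
eef_pos: [0.5096, 0.1412, 0.2001]
tcp_rot: [-0.012, 1.0, 0.002, 0.0]
contact_force: [-0.1, -1.4, -1.8]
opening: 0.491
finger_force: 62.3
time: 16.47
eef_pos: [0.5093, 0.1376, 0.1998]
tcp_rot: [-0.011, 1.0, -0.0, -0.0]
contact_force: [0.4, -0.9, -3.4]
opening: 0.49
finger_force: 62.3
[0.50933253 0.13764951 0.19975603]
wrist 2488 ((548.3328247070312, 260.3573913574219), (103.63972473144531, 185.68446350097656), 89.61714935302734) [[0.4557, 0.2092, 0.0373], [0.6364, 0.3117, 0.0447]]
side 99 ((553.7141723632812, 256.95947265625), (117.4413833618164, 203.0186004638672), 89.5914306640625) [[0.4523, 0.1983, 0.0372], [0.6549, 0.3151, 0.0445]]
```

View pics/wrist7.png

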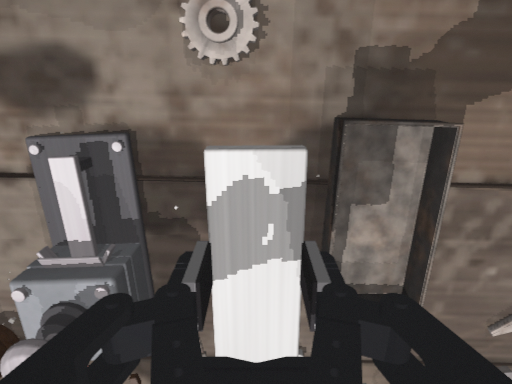

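The tray is right of the held plate (rim from (335,118) to (460,125)). Its 103.6 mm width, centre y = 0.260 and near end x ≈ 0.455 fit the sizes given.

```bash
python3 -m handwheel '[0.045,0.204,0,0,0,-0.01,0.045,0.204,0,0,0,0,0.045,0.204,0,0,0,0,0.045,0.204,0,0,0,0,0,0,0,0,0,0]'
python3 -m handwheel '[0,0,-0.2,0,0,0,0,0,-0.2,0,0,0,0,0,-0.2,0,0,0,0,0,-0.2,0,0,0,0,0,0,0,0,0]'
python3 -m handwheel '[0,0,-0.15,0,0,0,0,0,-0.1,0,0,0,0,0,-0.08,0,0,0,0,0,0,0,0,0,0,0,0,0,0,0]'
```

```text
time: 16.98
eef_pos: [0.5375, 0.2609, 0.2004]
tcp_rot: [-0.002, 1.0, 0.001, 0.001]
contact_force: [-0.6, 0.0, -1.6]
opening: 0.491
finger_force: 62.5
time: 17.4
eef_pos: [0.5316, 0.2548, 0.0729]
tcp_rot: [-0.0, 1.0, -0.002, -0.007]
contact_force: [-2.0, -0.8, -4.6]
opening: 0.49
finger_force: 62.5
time: 17.82
eef_pos: [0.5367, 0.2576, 0.0312]
tcp_rot: [-0.001, 1.0, -0.0, -0.0]
contact_force: [0.1, -0.6, -2.0]
opening: 0.486
finger_force: 62.5
```

```bash
python3 -m handwheel '[0,0,-0.02,0,0,0,0,0,0,0,0,0,0,0,0,0,0,0]'
python3 -m handwheel '[0,0,0,0,0,0,0,0,0,0,0,0,0,0,0,0,0,0,0,0,0,0,0,0,0,0,0,0,0,0]' 0.62
python3 -m handwheel '[0,0,0.05,0,0,0,0,0,0.1,0,0,0,0,0,0.2,0,0,0,0,0,0.25,0,0,0,0,0,0.25,0,0,0]'
python3 -m handwheel '[-0.1,0,0.25,0,0,0,-0.1,0,0.25,0,0,0,0,0,0,0,0,0,0,0,0,0,0,0]'
python3 - <<'E'
from h import *
print(ctrl.get_state()["eef_pos"])
im,d,c=cam("wrist"); P=pts(d,c); cv2.imwrite("pics/wrist8.png",im)
r,b,m=rect(im,c,.012,(100,0,420,384),140); print("plate",r,b,"z",np.percentile(P[m][:,2],[5,50,95]))
m=(P[...,2]>.037)&(P[...,2]<.047)&(P[...,0]>.42)&(P[...,0]<.69)&(P[...,1]>.17)&(P[...,1]<.35); q=P[m]
print(len(q),cv2.minAreaRect((q[:,:2]*1000).astype(np.float32)))
E
```

```text
time: 18.07
eef_pos: [0.537, 0.2583, 0.0287]
tcp_rot: [-0.002, 1.0, 0.0, 0.001]
contact_force: [0.3, 0.2, -2.2]
opening: 0.487
finger_force: 62.5
time: 18.48
eef_pos: [0.5366, 0.2583, 0.028]
tcp_rot: [-0.002, 1.0, 0.0, 0.0]
contact_force: [-0.6, -0.1, 0.1]
opening: 0.622
finger_force: 0.0
time: 18.9
eef_pos: [0.5355, 0.2579, 0.156]
tcp_rot: [-0.002, 1.0, -0.0, -0.001]
contact_force: [1.1, -0.0, 0.2]
opening: 0.621
finger_force: 0.0
time: 19.23
eef_pos: [0.5074, 0.2588, 0.2345]
tcp_rot: [-0.002, 1.0, 0.001, 0.004]
contact_force: [0.1, 0.6, -0.3]
opening: 0.62
finger_force: 0.0
[0.50739555 0.25879119 0.23453644]
plate ((550.3665161132812, 270.9315490722656), (174.41091918945312, 71.85054779052734), 0.1288066804409027) [[463.1000061035156, 306.70001220703125], [463.20001220703125, 234.8000030517578], [637.7000122070312, 235.1999969482422], [637.5, 307.1000061035156]] z [0.0032042  0.01342353 0.01501459]
2529 ((557.6746826171875, 260.4752197265625), (103.35604095458984, 203.81744384765625), 89.76274871826172)
```

View pics/wrist8.png

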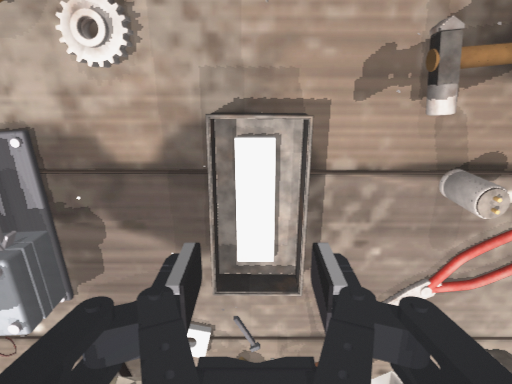

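The plate lies flat in the tray at (255,200), near the centre, with its top at z ≈ 0.013, and the gripper is well clear. Handing in.

```bash
python3 -c "
from plant import ctrl
print(ctrl.sign_off())"
```

```text
the job is handed in; nothing more can be done
None
```

I stamped the plate and laid it flat in the tray, and handed the job in at about 19 s; sign-off returned no verdict, and my first regrip slipped off the plate but left it home.

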